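# Take the hung tray off its keyhole studs and stack it on the base tray

## Robot

A 6-joint arm with a two-finger parallel gripper is mounted at the origin on a cart in front of the work surface, level with it; the furniture and walls round the work are solid. World frame = base frame: x ahead of the robot, y to its left, z up, the work surface at z = 0. Lengths are in m, angles in rad, forces in N, time in s.
With the tool pointing down it reaches from about 0.325 to 0.85 m from the base axis. Payload 4.4 kg.
Tool frame: the origin (TCP) lies at the very end of the fingers, on their centre line; the grasp point (between the pads) lies 19 mm behind it; z points along the fingers, y is the line along which they close (so a half turn about z gives the same grasp; the last joint's range is limited). The gripper opens to 94 mm and grips with 3 to 60 N. Pads are 16 mm wide; open, the fingers measure 119 mm over their backs; the gripper's body (75 mm by 177 mm) begins 78 mm behind the grasp point.
Start: joints at [1.048, 0.207, 1.542, -0, 1.393, -0.15], TCP at [0.209, 0.536, 0.205] pointing down, gripper open.
Joint ranges: [-2.73, 2.73], [-0.86, 2.22], [0.23, 2.46], [-1.11, 4.25], [0.08, 2.63], [-2.82, 2.82]. Speed limits (rad/s): [2.79, 2.79, 3.14, 3.14, 3.14, 3.14].

## Interface

Orientations are given as a unit quaternion [w, x, y, z].
In Python, from bench import manip, imaging gives the robot as it stands. The module is installed in compiled form; this text tells all that it offers.
- The arm moves only by the tool carry_out, never from a script. Its arguments are lists of equal length, an entry for each row: "travel": the shift along the tool's x, y, z in m, a list of three; "rotation": the turn, a rotation vector about the tool's x, y, z in degrees, a list of three. In form: {"travel": [[x, y, z], ...], "rotation": [[wx, wy, wz], ...]}. A call has 1 to 20 rows; each row is the pose to reach, as a shift and turn from the pose commanded when the call began, along the tool's axes at that moment; what a row does not reach only later rows make up. A row lasts 1/12 s, in which the tool goes at most 41.7 mm and 7.16 degrees, less where a joint would pass 70% of its speed; a pose out of reach is approached as far as the arm can. A call with a gripper value outside its range is refused whole. "gripper" is the closure, from -1 (fully open) to 1 (shut), so that 0 is half open, set as the call begins (left out, the last holds). The fingers move at their own pace and stop on an object; "force" is the grip in N (left out, the last holds). Time passes only in rows, so rows that repeat a pose let the fingers close. It gives the time, the measured TCP pose, the force, the opening and the grip force at its end, in the units of the state.
- manip.get_state(): the state, without advancing time (a new reading comes with each control period).
- imaging.camera(name): name is "scene" or "top" or "wrist"; returns (picture, depth): 420x560x3 uint8, red, green, blue; 420x560 float32, m along the optical axis (not along the pixel's ray), 0 where there is no reading.
- imaging.calibration(name): a dict with "fx", "fy", "cx", "cy" (pixels), "D" ([k1, k2, p1, p2, k3] as OpenCV has them; the pictures are not rectified), "eye" and "rotation" of the camera in the world; the wrist camera has in their place "T_tool_cam" (4x4, takes a point from camera to tool coordinates, whose origin is the TCP and whose axes are the flange's). Camera axes: x right, y down, z forward; pixel columns grow to the right and rows downward; lengths in m; the calibration is good to about 2 mm. A picture is of the moment at which its call begins: read the wrist's pose just before it. calibration takes no time and is no camera call.
- manip.job_done(): hands the job in; it is judged then, once.
Trained networks look in the newest picture that a camera, given by its name, has taken for a name from the list of things; names that differ only in an ending like _2 or _b are one class to them, and where a whole thing is asked for, a point or a joint stands for the part that bears it (a point fixed in the world has none). Each returns a list of dicts, best first, with "p" (0 to 1); they miss things now and then, are a little off and sometimes report something else, mostly with a low value. They report only what shows in the picture. A call takes as long as a camera call. They do not tell look-alikes from the thing itself.
- imaging.regions_of(thing, camera): "pixels" (420x560 bool, what is visible of it) and "centre" ([column, row] in pixels, amid what is visible of it).
- imaging.spot_point(thing, camera): "centre" ([column, row] in pixels: a listed point, or the origin of a listed thing).
The state is a dict: "t": time; "joint_positions": joint angles; "qvel": joint speeds; "effort": joint torques, N m; "position": TCP position; "tcp_rot": TCP orientation; "force": force on the tool from outside, world axes, zero at the start; "moment": the same for the moment, N m; "opening": opening from 0.0 (shut) to 1.0 (fully open); "finger_force": force on a finger pad.
Only numpy, scipy, OpenCV 4.12 (cv2) and the standard library are available. Lean on these libraries where they do the work, as an engineer would, in place of code of your own. Each camera call takes 0.05 s, during which the arm holds its last target. There are 200 camera calls.

## Task

The small white tray is hung to dry on the two headed studs of the dark steel stand by the keyhole slots in its back plate. Slide it up until the studs are at the wide ends of the slots, draw it forward off the studs, and stack it gently on the open base tray, where that stands on the bench, so that its four corner feet drop inside the base tray's corners and it sits level and flush on the rim; either way round is fine. Leave the spare block, the timer and the white bottle where they stand.

Things in the scene. Friction and masses are not known exactly. Their poses are not given: they have to be found in the camera images.
- tray: The hung tray: loose, white plastic, 0.2 to 0.3 kg, open, 100 (x) x 140 (y) mm, side walls 28 mm high, 4 mm thick. Origin: centre of its floor's underside; z up, +x toward its upright back plate (x = 46..50, z = 0..78 mm). Hung, its origin is 60 mm above the stand's; it droops forward about 2 degrees through play and straightens when gripped.
- tray_grip (a point): Grip point in the grey tab above the tray's back plate, at x = 48, y = 0, z = 108 mm in the tray frame. Tab 10 mm thick (x), 44 mm wide (y), z = 85..126 mm. Pinch from above, closing along the tray's x, one finger before and one behind; while the tray hangs the stand's panel top lies 28 mm below this point: keep the tips above it.
- tray_keyhole (a point): Centre of the wide lower end of the tray's left keyhole slot, at x = 48, y = 45, z = 40 mm in the tray frame (the other is at y = -45). Wide end 20 mm across; from it the narrow slot, 9 mm wide, goes up to z = 67 mm. Plate 4 mm thick.
- tray_foot (a point): Middle of the underside of one of the tray's four round tapered corner feet, at x = -38, y = 58, z = -9 mm in the tray frame (all at x = +-38, y = +-58). Each is 9 mm long, 12 mm across at the floor, 7 mm at the tip.
- stand: The drying stand: fixed, dark painted steel; foot 12 mm high, upright panel 180 mm wide (y), 8 mm thick, front face at x = 51 mm, top at z = 140 mm. Origin on the bench under the hung tray's centre; +x points from the tray to the panel, so the tray comes off toward -x.
- stand_stud (a point): Middle of the left stud's head face, at x = 40, y = 45, z = 123.5 mm in the stand frame (the other at y = -45). Steel; shank 7 mm thick, 6 mm long, head 14 mm across, 5 mm thick. The hung tray must rise 23.5 mm (give or take 2.5) to bring the wide ends to the heads, then go more than 10 mm toward the stand's -x to clear them.
- base_tray: The base tray: loose, white plastic, 0.45 kg, open, no back plate; 100 (x) x 140 (y) mm outside, 40 mm high, walls 4 mm thick. Origin: centre of its underside, on the bench. With the hung tray stacked on it the outlines coincide, the feet are inside this tray's corners (2 mm clear of the walls) and its origin is 40 mm above this one.
- spare_block: Bystander: white heating block with round holes, 46 x 72 x 40 mm, origin at the centre of its underside. Not to be moved.
- lab_timer: Bystander: small light grey timer with buttons, 66 x 70 x 19 mm, origin at the centre of its underside. Not to be moved.
- buffer_c: Bystander: white plastic bottle, 58 mm across, 117 mm high, origin at the centre of its underside. Not to be moved.
There are look-alikes about, which are no part of the job. There is more than one size of the tray; the job needs the larger.

How it is judged:
By the outcome, as a careful person would: the job done as asked, in the order asked, and still so for the second after the job is handed in, with the robot touching nothing.
It also fails if it takes over 42 s, if anything falls off the work surface, if the arm or the gripper's body presses on something with over 40 N, if the wrist force passes 120 N, or if a joint passes its speed limit or range.

## Working session

There is one attempt and no reset: what is moved stays moved. The work goes in short steps, Python scripts to look and compute and a tool call to move; the robot and the scene stay as the last step left them, time stands still between calls to the robot, and variables do not carry over. Pictures are saved under pics/ and viewed, at most 10 in all, crops included, and the job is handed in when it is done.

Besides the shell and the picture viewer there is one more tool, called after "Request:" by a JSON object that holds its "name" and its "arguments", one argument or row to a line. carry_out: Moves the arm, as the interface text tells. Its arguments: {"type":"object","properties":{"travel":{"type":"array","items":{"type":"array","items":{"type":"number"}}},"rotation":{"type":"array","items":{"type":"array","items":{"type":"number"}}},"gripper":{"type":"number"},"force":{"type":"number"}},"required":["travel","rotation"]}

```bash
mkdir -p pics; cat > h.py <<'E'
import numpy as np, cv2
from bench import manip, imaging
from scipy.spatial.transform import Rotation as R
def pose():
    s=manip.get_state(); q=s["tcp_rot"]; return np.array(s["position"]), R.from_quat([q[1],q[2],q[3],q[0]])
def cam(name):
    p,r=pose(); im,d=imaging.camera(name); c=imaging.calibration(name)
    if name=="wrist":
        T=np.array(c["T_tool_cam"]); Rm=r.as_matrix()@T[:3,:3]; e=p+r.as_matrix()@T[:3,3]
    else:
        Rm=np.array(c["rotation"]); e=np.array(c["eye"])
        if Rm.shape!=(3,3): Rm=R.from_quat([Rm[1],Rm[2],Rm[3],Rm[0]]).as_matrix()
    K=np.array([[c["fx"],0,c["cx"]],[0,c["fy"],c["cy"]],[0,0,1.]])
    return dict(im=im,d=d,K=K,D=np.array(c["D"]),R=Rm,e=e)
def ray(c,px):
    u=cv2.undistortPoints(np.array(px,float).reshape(-1,1,2),c["K"],c["D"])[:,0]
    return np.c_[u,np.ones(len(u))]@c["R"].T
def at_z(c,px,z):
    r=ray(c,px); return c["e"]+r*((z-c["e"][2])/r[:,2])[:,None]
def cloud(c):
    v,u=np.nonzero(c["d"]>0); r=ray(c,np.c_[u,v]); return u,v,c["e"]+r*c["d"][v,u][:,None]
def save(c,n): cv2.imwrite("pics/"+n,c["im"][:,:,::-1])
E
python3 - <<'E'
from h import *
s=manip.get_state();print(s)
for n in("scene","top"):
    c=cam(n);save(c,n+".png");print(n,c["e"],c["R"].round(2).tolist())
    for t in("tray","base_tray","stand","spare_block","lab_timer","buffer_c"):
        for r in imaging.regions_of(t,n):
            m=r["pixels"]&(c["d"]>0)
            v,u=np.nonzero(m)
            if len(v)==0: continue
            P=c["e"]+ray(c,np.c_[u,v])*c["d"][v,u][:,None]
            print(t,round(r["p"],2),np.round(r["centre"]),m.sum(),np.percentile(P,[3,50,97],axis=0).round(3).tolist())
    for t in("tray_grip","tray","tray_keyhole","tray_foot","stand_stud","base_tray","stand"):
        print("pt",t,[(round(r["p"],2),np.round(r["centre"],1).tolist()) for r in imaging.spot_point(t,n)])
E
```

```text
{'t': 0.0, 'joint_positions': array([ 1.04852071e+00,  2.07427300e-01,  1.54299140e+00,  5.65071265e-06,
        1.39351374e+00, -1.50461886e-01]), 'qvel': array([-2.35396292e-04, -4.94639986e-04, -1.58339577e-03,  2.13491557e-04,
        4.46210007e-05, -8.45702324e-04]), 'effort': array([-6.52723043e-05, -3.70871544e+01, -2.81422698e+01,  6.99289469e-02,
        3.60281859e-02, -1.75699165e-04]), 'position': array([0.20846657, 0.53498055, 0.20426895]), 'tcp_rot': array([-3.88760850e-04,  1.84838213e-01,  9.82768267e-01, -1.10341241e-03]), 'force': array([-0.31486543,  0.31487232,  0.46088016]), 'moment': array([ 0.01365381,  0.00169813, -0.0016693 ]), 'finger_force': 0.0, 'opening': 0.9972640113912162}
scene [ 0.05616974 -0.80241149  0.88565337] [[0.88, -0.27, 0.39], [-0.48, -0.53, 0.7], [0.02, -0.8, -0.59]]
tray 0.91 [219. 185.] 369 [[0.461, 0.421, 0.009], [0.502, 0.429, 0.037], [0.559, 0.498, 0.094]]
tray 0.56 [250. 195.] 1036 [[0.491, 0.203, 0.059], [0.561, 0.272, 0.072], [0.592, 0.344, 0.173]]
base_tray 0.6 [250. 267.] 1447 [[0.374, -0.074, 0.0], [0.436, 0.006, 0.012], [0.486, 
[... 1674 characters left out ...]
], [0.407, -0.271, 0.038], [0.434, -0.234, 0.043]]
lab_timer 0.89 [163. 263.] 490 [[0.334, 0.442, 0.0], [0.37, 0.478, 0.016], [0.404, 0.518, 0.022]]
buffer_c 0.72 [221. 158.] 343 [[0.668, 0.275, 0.024], [0.685, 0.294, 0.089], [0.71, 0.323, 0.119]]
pt tray_grip [(0.76, [224.8, 187.6]), (0.63, [174.0, 219.3])]
pt tray [(0.89, [226.0, 210.4]), (0.67, [170.3, 219.7]), (0.35, [220.8, 190.2])]
pt tray_keyhole [(0.91, [209.5, 186.7]), (0.73, [180.5, 207.2]), (0.65, [227.4, 210.6])]
pt tray_foot [(0.98, [163.1, 203.4]), (0.88, [209.1, 217.7])]
pt stand_stud [(0.91, [207.8, 188.8])]
pt base_tray [(0.83, [317.2, 245.3]), (0.75, [211.5, 188.7])]
pt stand [(0.73, [232.9, 213.1]), (0.56, [221.6, 161.9])]
```

View pics/top.png

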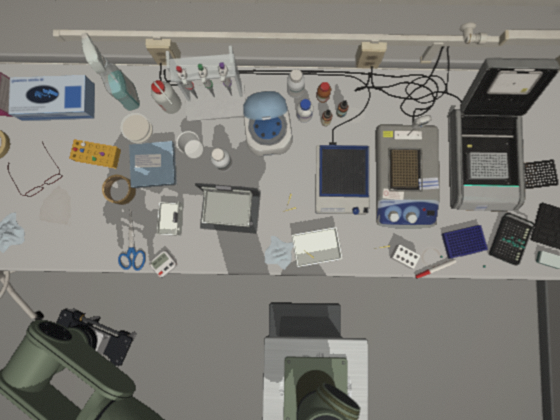

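View pics/scene.png

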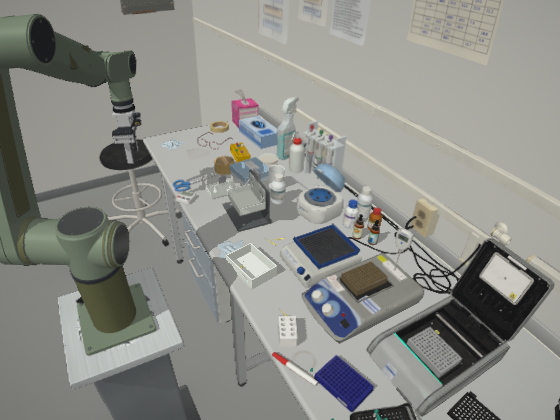

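```bash
python3 - <<'E'
from h import *
for n in("top","scene"):
    c=cam(n);u,v,P=cloud(c)
    def box(lo,hi): return P[np.all((P>lo)&(P<hi),axis=1)]
    for nm,q in(("tab",box([.5,.2,.15],[.68,.37,.2])),("panel",box([.5,.15,.132],[.68,.38,.148])),("wallrim",box([.45,.18,.08],[.6,.37,.1])),("baserim",box([.35,-.1,.032],[.52,.1,.05]))):
        if len(q)<5: print(n,nm,len(q));continue
        (x,y),(w,h),a=cv2.minAreaRect((q[:,:2]*1000).astype(np.float32))
        m=q.mean(0); U,S,V=np.linalg.svd(q[:,:2]-m[:2],full_matrices=False)
        print(n,nm,len(q),"rect",round(x),round(y),round(w),round(h),round(a,1),"mean",m.round(3),"dir",np.degrees(np.arctan2(V[0,1],V[0,0])).round(1),"z",np.percentile(q[:,2],[5,50,95]).round(3))
E
```

```text
top tab 82 rect 586 271 43 10 84.1 mean [0.585 0.27  0.18 ] dir -93.1 z [0.158 0.184 0.188]
top panel 201 rect 593 271 179 19 85.3 mean [0.593 0.269 0.138] dir -94.0 z [0.133 0.138 0.143]
top wallrim 204 rect 542 272 177 105 87.8 mean [0.538 0.276 0.086] dir -91.7 z [0.081 0.085 0.095]
top baserim 214 rect 432 2 100 140 10.9 mean [0.432 0.    0.039] dir 102.9 z [0.035 0.04  0.044]
scene tab 67 rect 585 269 45 11 82.1 mean [0.584 0.265 0.172] dir -91.6 z [0.153 0.173 0.187]
scene panel 105 rect 592 270 181 16 86.1 mean [0.59  0.257 0.138] dir -93.5 z [0.133 0.139 0.143]
scene wallrim 217 rect 544 264 163 108 87.1 mean [0.553 0.263 0.087] dir -85.5 z [0.081 0.086 0.097]
scene baserim 291 rect 432 2 104 144 10.9 mean [ 0.431 -0.002  0.038] dir -79.7 z [0.033 0.038 0.042]
```

The top view shows the hung large tray at (228,208), the small look-alike at (169,217) and the base tray at (317,247). The scene view agrees, with the tray on its stand at (248,195) and the base at (250,267). Depth gives the tab at (0.586, 0.270), stand yaw about -4.3°, and the base tray at (0.432, 0.001) with yaw about 10.9°.

```bash
cat >> h.py <<'E'
def goto(p,yaw):  # tool pointing down, tool y at yaw (deg) in world
    p0,r0=pose(); a=np.radians(yaw); y=np.array([np.cos(a),np.sin(a),0]); z=np.array([0,0,-1.])
    r1=R.from_matrix(np.c_[np.cross(y,z),y,z])
    print("travel",r0.inv().apply(np.array(p)-p0).round(4).tolist(),"rot",(r0.inv()*r1).as_rotvec(degrees=True).round(2).tolist())
E
python3 - <<'E'
from h import *
goto([.586,.27,.28],-4.3); print(imaging.calibration("wrist"))
E
```

```text
travel [-0.4479, -0.1106, -0.0746] rot [-0.0, 0.0, 73.0]
{'fx': 321.2615898842171, 'fy': 321.2615898842171, 'cx': 276.79778601955474, 'cy': 206.7046086065599, 'D': array([-0.04204557,  0.        ,  0.        ,  0.        ,  0.        ]), 'T_tool_cam': array([[ 2.99678626e-04, -9.69965913e-01, -2.43240699e-01,
         6.95747440e-02],
       [ 9.99999938e-01,  3.36035344e-04, -1.07976263e-04,
         5.16426647e-04],
       [ 1.86470767e-04, -2.43240652e-01,  9.69965953e-01,
        -1.79534495e-01],
       [ 0.00000000e+00,  0.00000000e+00,  0.00000000e+00,
         1.00000000e+00]])}
```

Request:
{"name": "carry_out", "arguments": {
  "travel": [
    [0,0,-0.04],
    [-0.04,-0.01,-0.075],
    [-0.448,-0.111,-0.075],
    [-0.448,-0.111,-0.075],
    [-0.448,-0.111,-0.075],
    [-0.448,-0.111,-0.075],
    [-0.448,-0.111,-0.075],
    [-0.448,-0.111,-0.075],
    [-0.448,-0.111,-0.075],
    [-0.448,-0.111,-0.075],
    [-0.448,-0.111,-0.075],
    [-0.448,-0.111,-0.075],
    [-0.448,-0.111,-0.075],
    [-0.448,-0.111,-0.075],
    [-0.448,-0.111,-0.075],
    [-0.448,-0.111,-0.075],
    [-0.448,-0.111,-0.075],
    [-0.448,-0.111,-0.075]
  ],
  "rotation": [
    [0,0,0],
    [0,0,7],
    [0,0,14],
    [0,0,21],
    [0,0,28],
    [0,0,35],
    [0,0,42],
    [0,0,49],
    [0,0,56],
    [0,0,63],
    [0,0,70],
    [0,0,73],
    [0,0,73],
    [0,0,73],
    [0,0,73],
    [0,0,73],
    [0,0,73],
    [0,0,73]
  ],
  "gripper": -1
}}

```text
t: 3.0
position: [0.5846, 0.2711, 0.2808]
tcp_rot: [-0.0, 0.732, 0.681, 0.0]
force: [-0.8, 0.1, -0.4]
opening: 1.0
finger_force: 0.0
```

```bash
python3 - <<'E'
from h import *
c=cam("wrist");save(c,"w1.png");u,v,P=cloud(c);print(pose()[0],c["e"],manip.get_state()["joint_positions"].round(2))
def box(lo,hi): return P[np.all((P>lo)&(P<hi),axis=1)]
for nm,q in(("tab",box([.54,.2,.15],[.64,.34,.2])),("tabtop",box([.54,.2,.18],[.64,.34,.193])),("panel",box([.5,.15,.134],[.68,.38,.146])),("rim",box([.45,.18,.08],[.57,.37,.1]))):
    if len(q)<5: print(nm,len(q));continue
    (x,y),(w,h),a=cv2.minAreaRect((q[:,:2]*1000).astype(np.float32))
    m=q.mean(0);V=np.linalg.svd(q[:,:2]-m[:2],full_matrices=False)[2]
    print(nm,len(q),"rect",round(x,1),round(y,1),round(w),round(h),round(a,1),"mean",m.round(4),"dir",np.degrees(np.arctan2(V[0,1],V[0,0])).round(1),"z",np.percentile(q[:,2],[5,50,95]).round(3))
for t in("tray_grip","tray_keyhole","stand_stud"): print(t,[(round(r["p"],2),np.round(r["centre"],1).tolist()) for r in imaging.spot_point(t,"wrist")])
E
```

```text
[0.58478541 0.27095264 0.28085213] [0.59068708 0.34151789 0.46038052] [0.3  0.31 1.26 0.   1.57 0.37]
tab 604 rect 587.2 273.3 43 10 85.2 mean [0.5875 0.2759 0.1836] dir -94.0 z [0.168 0.186 0.187]
tabtop 548 rect 587.1 273.3 43 10 86.2 mean [0.5873 0.2741 0.1854] dir -93.4 z [0.183 0.186 0.187]
panel 1649 rect 593.7 271.9 178 14 85.9 mean [0.5956 0.2802 0.1396] dir -93.9 z [0.137 0.14  0.141]
rim 905 rect 532.3 276.0 140 83 86.9 mean [0.5149 0.2716 0.0853] dir -86.9 z [0.082 0.085 0.088]
tray_grip [(0.79, [276.4, 204.1])]
tray_keyhole [(0.67, [280.1, 149.1]), (0.56, [233.5, 60.2])]
stand_stud [(0.86, [277.0, 151.3])]
```

View pics/w1.png

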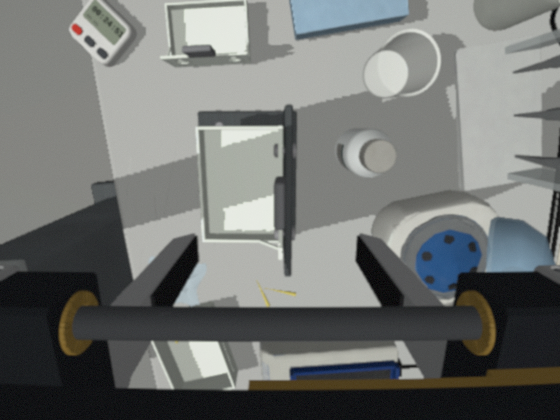

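The wrist view shows the tab at (280,205) between the open fingers, with the panel behind it at x≈289. The measured positions match the model: tab top at z=0.186 and panel top at z=0.140. I'm descending to TCP (0.587, 0.2725, 0.151).

```bash
python3 - <<'E'
from h import *
goto([.587,.2725,.151],-4.0)
E
```

```text
travel [0.0023, 0.0015, 0.1297] rot [0.01, -0.01, -0.22]
```

Request:
{"name": "carry_out", "arguments": {
  "travel": [
    [0.002,0.002,0.02],
    [0.002,0.002,0.05],
    [0.002,0.002,0.08],
    [0.002,0.002,0.1],
    [0.002,0.002,0.115],
    [0.002,0.002,0.125],
    [0.002,0.002,0.13],
    [0.002,0.002,0.13],
    [0.002,0.002,0.13]
  ],
  "rotation": [
    [0,0,0],
    [0,0,-0.2],
    [0,0,-0.2],
    [0,0,-0.2],
    [0,0,-0.2],
    [0,0,-0.2],
    [0,0,-0.2],
    [0,0,-0.2],
    [0,0,-0.2]
  ]
}}

```text
t: 3.95
position: [0.5887, 0.2716, 0.1514]
tcp_rot: [0.0, 0.732, 0.681, 0.001]
force: [0.2, -0.1, 0.2]
opening: 1.001
finger_force: 0.0
```

Request:
{"name": "carry_out", "arguments": {
  "travel": [
    [0,0,0],
    [0,0,0],
    [0,0,0],
    [0,0,0],
    [0,0,0],
    [0,0,0],
    [0,0,0],
    [0,0,0],
    [0,0,0],
    [0,0,0]
  ],
  "rotation": [
    [0,0,0],
    [0,0,0],
    [0,0,0],
    [0,0,0],
    [0,0,0],
    [0,0,0],
    [0,0,0],
    [0,0,0],
    [0,0,0],
    [0,0,0]
  ],
  "gripper": 1,
  "force": 40
}}

```text
t: 4.78
position: [0.5881, 0.2714, 0.1504]
tcp_rot: [-0.0, 0.732, 0.681, -0.0]
force: [0.5, 0.5, 0.4]
opening: 0.331
finger_force: 0.0
```

Request:
{"name": "carry_out", "arguments": {
  "travel": [
    [0,0,0],
    [0,0,0],
    [0,0,0],
    [0,0,0],
    [0,0,0],
    [0,0,0],
    [0,0,0],
    [0,0,0]
  ],
  "rotation": [
    [0,0,0],
    [0,0,0],
    [0,0,0],
    [0,0,0],
    [0,0,0],
    [0,0,0],
    [0,0,0],
    [0,0,0]
  ]
}}

```text
t: 5.45
position: [0.5882, 0.2714, 0.1505]
tcp_rot: [0.0, 0.732, 0.681, 0.0]
force: [-0.1, 0.7, 0.2]
opening: 0.104
finger_force: 40.0
```

Request:
{"name": "carry_out", "arguments": {
  "travel": [
    [0,0,-0.002],
    [0,0,-0.004],
    [0,0,-0.007],
    [0,0,-0.01],
    [0,0,-0.013],
    [0,0,-0.016],
    [0,0,-0.018],
    [0,0,-0.02],
    [0,0,-0.022],
    [0,0,-0.0235],
    [0,0,-0.0235],
    [0,0,-0.0235],
    [0,0,-0.0235]
  ],
  "rotation": [
    [0,0,0],
    [0,0,0],
    [0,0,0],
    [0,0,0],
    [0,0,0],
    [0,0,0],
    [0,0,0],
    [0,0,0],
    [0,0,0],
    [0,0,0],
    [0,0,0],
    [0,0,0],
    [0,0,0]
  ]
}}

```text
t: 6.53
position: [0.588, 0.2713, 0.1738]
tcp_rot: [-0.0, 0.732, 0.681, -0.0]
force: [-0.8, 0.3, -2.0]
opening: 0.107
finger_force: 40.0
```

```bash
python3 - <<'E'
from h import *
c=cam("wrist");u,v,P=cloud(c);s=manip.get_state();print(pose()[0],s["force"],s["moment"])
def box(lo,hi): return P[np.all((P>lo)&(P<hi),axis=1)]
q=box([.45,.18,.095],[.57,.37,.125]);print("rim",len(q),np.percentile(q[:,2],[5,50,95]).round(4), np.percentile(q[:,1],[1,99]).round(3))
near=q[q[:,0]<.51];far=q[q[:,0]>.54];print(near[:,2].mean(),far[:,2].mean())
q=box([.6,.15,.134],[.64,.38,.146]);print("panel",len(q),q.mean(0))
save(c,"w2.png");c=cam("scene");cv2.imwrite("pics/s2.png",cv2.resize(c["im"][130:250,170:330,::-1],None,fx=4,fy=4,interpolation=cv2.INTER_CUBIC))
E
```

```text
[0.58794165 0.27132701 0.1737007 ] [ 0.003854    0.20149891 -1.5985581 ] [-0.11460764 -0.03807453 -0.00012388]
rim 2284 [0.0968 0.1102 0.1122] [0.223 0.347]
0.10658804872965551 0.11146229581483784
panel 824 [0.60244061 0.33030613 0.13992356]
```

View pics/s2.png

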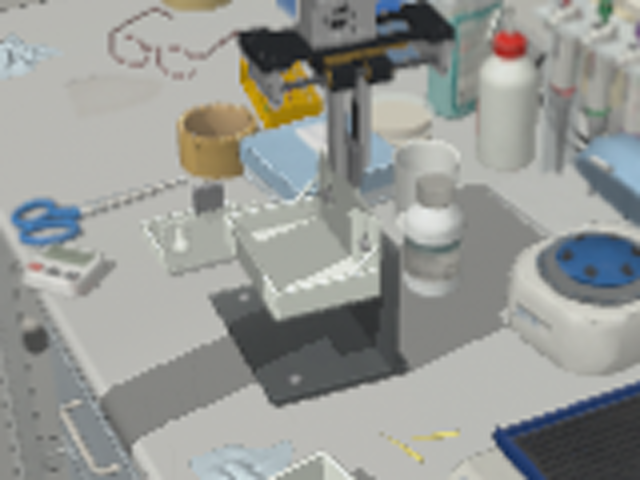

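The close-up shows the tray raised on the stand, with its front corner near (275,300). Its rim is at z≈0.1115, as expected. I'm drawing it forward along -y of the tool.

Request:
{"name": "carry_out", "arguments": {
  "travel": [
    [0,-0.001,0],
    [0,-0.002,0],
    [0,-0.004,0],
    [0,-0.006,0],
    [0,-0.006,0]
  ],
  "rotation": [
    [0,0,0],
    [0,0,0],
    [0,0,0],
    [0,0,0],
    [0,0,0]
  ]
}}

```text
t: 7.05
position: [0.5816, 0.2719, 0.1739]
tcp_rot: [-0.0, 0.732, 0.681, -0.0]
force: [0.2, -0.8, -1.9]
opening: 0.105
finger_force: 40.0
```

Request:
{"name": "carry_out", "arguments": {
  "travel": [
    [0,-0.003,0],
    [0,-0.006,0],
    [0,-0.009,0],
    [0,-0.013,0],
    [0,-0.018,0],
    [0,-0.025,0],
    [0,-0.035,0],
    [0,-0.045,0],
    [0,-0.05,0],
    [0,-0.05,0]
  ],
  "rotation": [
    [0,0,0],
    [0,0,0],
    [0,0,0],
    [0,0,0],
    [0,0,0],
    [0,0,0],
    [0,0,0],
    [0,0,0],
    [0,0,0],
    [0,0,0]
  ]
}}

```text
t: 7.88
position: [0.5306, 0.2757, 0.1739]
tcp_rot: [-0.0, 0.732, 0.682, -0.0]
force: [-0.2, -0.2, -2.3]
opening: 0.104
finger_force: 40.0
```

```bash
python3 - <<'E'
from h import *
c=cam("wrist");p,r=pose();print(p,manip.get_state()["force"])
u,v,P=cloud(c); Q=r.inv().apply(P-p)  # tool frame: y=tray x, x=tray y(world y), z down
def B(lo,hi): return Q[np.all((Q>lo)&(Q<hi),axis=1)]
q=B([-.1,-.12,.045],[.1,.02,.08]);print(len(q),np.percentile(q,[1,50,99],axis=0).round(4).tolist())
# rim heights: top of the walls
rim=q[q[:,2]<np.percentile(q[:,2],60)]
(x,y),(w,h),a=cv2.minAreaRect((q[:,:2]*1000).astype(np.float32));print("rect",x,y,w,h,a)
fl=B([-.05,-.09,.082],[.05,-.01,.1]);A=np.c_[fl[:,:2],np.ones(len(fl))];k=np.linalg.lstsq(A,fl[:,2],rcond=None)[0];print("floor",len(fl),np.degrees(k[:2]),k[2],np.abs(A@k-fl[:,2]).mean())
E
```

```text
[0.53152545 0.27558288 0.17413357] [ 0.01964277  0.38087905 -1.58485892]
2453 [[-0.0544, -0.0978, 0.0481], [0.0286, -0.0942, 0.0636], [0.0708, -0.0131, 0.0796]]
rect 2.6334381103515625 -53.62559509277344 89.30896759033203 136.23643493652344 89.632080078125
floor 9751 [0.04417067 0.02488154] 0.08650198559060346 0.000537269013294568
```

```bash
python3 - <<'E'
from h import *
goto([.48,-.15,.3],10.9)
E
```

```text
travel [-0.4282, -0.0212, -0.1259] rot [0.02, 0.0, -14.96]
```

Request:
{"name": "carry_out", "arguments": {
  "travel": [
    [0,0,-0.02],
    [0,0,-0.05],
    [-0.01,0,-0.08],
    [-0.035,-0.002,-0.105],
    [-0.065,-0.004,-0.126],
    [-0.1,-0.006,-0.126],
    [-0.135,-0.008,-0.126],
    [-0.17,-0.01,-0.126],
    [-0.205,-0.011,-0.126],
    [-0.24,-0.012,-0.126],
    [-0.275,-0.014,-0.126],
    [-0.31,-0.016,-0.126],
    [-0.345,-0.018,-0.126],
    [-0.375,-0.02,-0.126],
    [-0.4,-0.021,-0.126],
    [-0.42,-0.021,-0.126],
    [-0.428,-0.021,-0.126],
    [-0.428,-0.021,-0.126],
    [-0.428,-0.021,-0.126],
    [-0.428,-0.021,-0.126]
  ],
  "rotation": [
    [0,0,0],
    [0,0,0],
    [0,0,0],
    [0,0,0],
    [0,0,-1],
    [0,0,-2],
    [0,0,-4],
    [0,0,-6],
    [0,0,-8],
    [0,0,-10],
    [0,0,-12],
    [0,0,-13],
    [0,0,-14],
    [0,0,-15],
    [0,0,-15],
    [0,0,-15],
    [0,0,-15],
    [0,0,-15],
    [0,0,-15],
    [0,0,-15]
  ]
}}

```text
t: 9.6
position: [0.4809, -0.1489, 0.3]
tcp_rot: [-0.0, 0.636, 0.771, 0.0]
force: [-0.6, 0.4, -2.1]
opening: 0.103
finger_force: 40.0
```

```bash
python3 - <<'E'
from h import *
c=cam("wrist");save(c,"w3.png");u,v,P=cloud(c);p,r=pose();print(p,manip.get_state()["force"],r.as_rotvec(degrees=True))
def box(lo,hi): return P[np.all((P>lo)&(P<hi),axis=1)]
q=box([.34,-.12,.035],[.53,.12,.045])
(x,y),(w,h),a=cv2.minAreaRect((q[:,:2]*1000).astype(np.float32));print("base",len(q),x,y,w,h,a,q[:,2].mean())
q=r.inv().apply(P-p); 
q=q[np.all((q>[-.1,-.12,.055])&(q<[.1,.02,.07]),axis=1)]
print("held",len(q),np.percentile(q,[.5,50,99.5],axis=0).round(4).tolist())
for t in("tray","base_tray"): print(t,[(round(r["p"],2),np.round(r["centre"],1).tolist(),r["pixels"].sum()) for r in imaging.regions_of(t,"wrist")])
E
```

```text
[ 0.48093366 -0.14875342  0.29998993] [ 0.23433419  0.48353042 -1.80794523] [-1.14499651e+02 -1.38872679e+02 -4.75114244e-02]
base 1125 432.49267578125 0.7205581665039062 100.41789245605469 136.9988250732422 10.919966697692871 0.0396164403582634
held 1713 [[-0.0565, -0.097, 0.0566], [0.0345, -0.0933, 0.0629], [0.0705, -0.0209, 0.0698]]
tray [(0.56, [216.4, 198.0], np.int64(18726))]
base_tray [(0.59, [218.5, 196.4], np.int64(19115)), (0.58, [257.7, 57.0], np.int64(8893))]
```

View pics/w3.png

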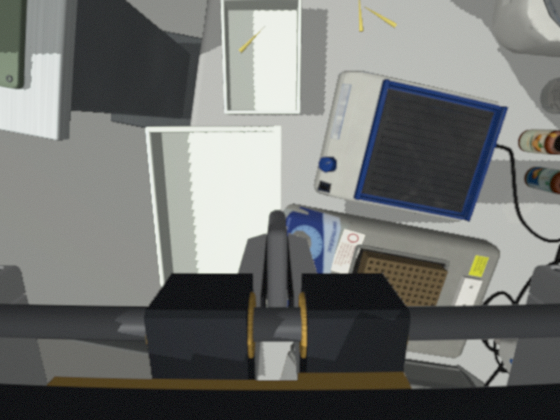

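The view shows the held tray's rim with corners at (147,128) and (281,127), and the base tray at (224–300, 0–112). I'll measure both from the depth edges in this same picture.

```bash
python3 - <<'E'
from h import *
c=cam("wrist");p,r=pose();d=c["d"]
def mask_edges(z,tol,win,frame):
    u,v,P=cloud(c); Q=frame(P); m=np.zeros(d.shape,bool); k=np.abs(P[:,2]-z)<tol; m[v[k],u[k]]=1
    c0,c1,r0,r1=win; w=np.zeros_like(m); w[r0:r1,c0:c1]=1; return m&w
toW=lambda px,z: at_z(c,px,z)
loc=lambda X:r.inv().apply(X-p)
# held tray: rim plane
zh=p[2]-.0625; m=mask_edges(zh,.008,(140,290,115,240),lambda P:P)
top=[(u,np.nonzero(m[:,u])[0][0]-.5) for u in range(165,265) if m[:,u].any()]
left=[(np.nonzero(m[v])[0][0]-.5,v) for v in range(145,235) if m[v].any()]
t=loc(toW(top,zh));l=loc(toW(left,zh))
print("held +x edge",np.median(t[:,0]),np.polyfit(t[:,1],t[:,0],1),"front edge y",np.median(l[:,1]),np.polyfit(l[:,0],l[:,1],1))
zb=.04; m=mask_edges(zb,.008,(215,310,0,118),lambda P:P)
bot=[(u,np.nonzero(m[:,u])[0][-1]+.5) for u in range(235,290) if m[:,u].any()]
L=[(np.nonzero(m[v])[0][0]-.5,v) for v in range(10,100) if m[v].any()]
Rr=[(np.nonzero(m[v])[0][-1]+.5,v) for v in range(10,100) if m[v].any()]
for n,e,i in(("bot",bot,0),("left",L,1),("right",Rr,1)):
    q=loc(toW(e,zb)); print(n,np.median(q[:,i]),np.polyfit(q[:,1-i],q[:,i],1))
E
```

```text
held +x edge 0.07053309907396275 [0.00860254 0.07108309] front edge y -0.09662699651162826 [-0.00478426 -0.09651516]
bot 0.08696620191840103 [-0.00070026  0.08696076]
left -0.06858011538198108 [-0.00663125 -0.06751763]
right 0.03100026081019274 [0.00693709 0.02988734]
```

Request:
{"name": "carry_out", "arguments": {
  "travel": [
    [0.015,0.003,0],
    [0.04,0.007,0],
    [0.07,0.012,0],
    [0.1,0.018,0.01],
    [0.125,0.023,0.03],
    [0.145,0.026,0.055],
    [0.1535,0.028,0.08],
    [0.156,0.028,0.105],
    [0.156,0.028,0.125],
    [0.156,0.028,0.138],
    [0.156,0.028,0.145],
    [0.156,0.028,0.145],
    [0.156,0.028,0.145]
  ],
  "rotation": [
    [0,0,0.3],
    [0,0,0.3],
    [0,0,0.3],
    [0,0,0.3],
    [0,0,0.3],
    [0,0,0.3],
    [0,0,0.3],
    [0,0,0.3],
    [0,0,0.3],
    [0,0,0.3],
    [0,0,0.3],
    [0,0,0.3],
    [0,0,0.3]
  ]
}}

```text
t: 10.88
position: [0.479, 0.0087, 0.1554]
tcp_rot: [0.0, 0.639, 0.77, 0.0]
force: [0.9, -0.1, -2.4]
opening: 0.105
finger_force: 40.0
```

```bash
python3 - <<'E'
from h import *
p,r=pose();s=manip.get_state();print(p,s["force"]); print("yaw",np.degrees(np.arctan2(r.as_matrix()[1,1],r.as_matrix()[0,1])),"tray c",(p+r.apply([.0007,-.047,.0905])).round(4))
c=cam("scene");cv2.imwrite("pics/s4.png",cv2.resize(c["im"][210:310,190:310,::-1],None,fx=5,fy=5,interpolation=cv2.INTER_CUBIC))
c=cam("wrist");cv2.imwrite("pics/w4.png",c["im"][:,:,::-1])
E
```

```text
[0.47899473 0.00868055 0.15535967] [ 0.89027681 -0.12917493 -2.41340488]
yaw 10.622937817476373 tray c [0.4327 0.0007 0.0648]
```

View pics/s4.png

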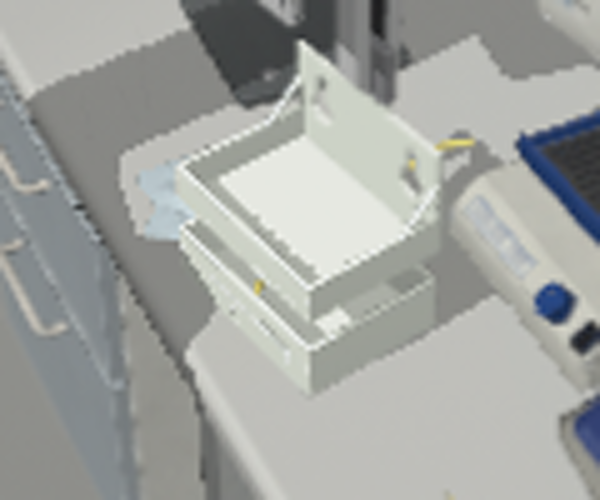

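View pics/w4.png

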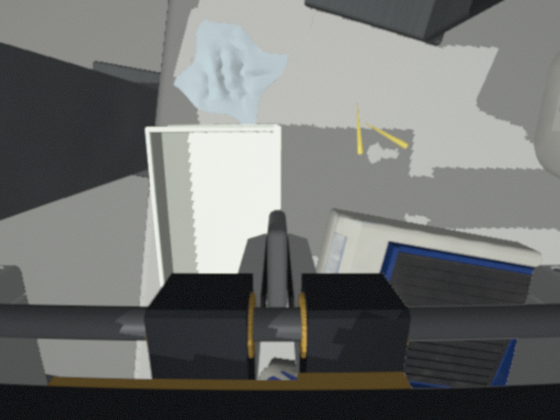

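The scene crop shows the held tray parallel to and directly above the base, with front corners at (310,290) over (312,350). In the wrist view the held rim hides the base. I'm lowering slowly with a 1 mm shift in y.

Request:
{"name": "carry_out", "arguments": {
  "travel": [
    [0.001,0,0.003],
    [0.001,0,0.006],
    [0.001,0,0.009],
    [0.001,0,0.012],
    [0.001,0,0.014],
    [0.001,0,0.016],
    [0.001,0,0.018],
    [0.001,0,0.019],
    [0.001,0,0.02],
    [0.001,0,0.02]
  ],
  "rotation": [
    [0,0,0],
    [0,0,0],
    [0,0,0],
    [0,0,0],
    [0,0,0],
    [0,0,0],
    [0,0,0],
    [0,0,0],
    [0,0,0],
    [0,0,0]
  ]
}}

```text
t: 11.82
position: [0.4784, 0.0095, 0.1347]
tcp_rot: [-0.0, 0.639, 0.769, -0.0]
force: [-0.2, 0.6, -2.2]
opening: 0.106
finger_force: 40.0
```

Request:
{"name": "carry_out", "arguments": {
  "travel": [
    [0,0,0.001],
    [0,0,0.002],
    [0,0,0.003],
    [0,0,0.0035],
    [0,0,0.0035],
    [0,0,0.0035]
  ],
  "rotation": [
    [0,0,0],
    [0,0,0],
    [0,0,0],
    [0,0,0],
    [0,0,0],
    [0,0,0]
  ]
}}

```text
t: 12.32
position: [0.4785, 0.0094, 0.1314]
tcp_rot: [-0.0, 0.639, 0.769, -0.0]
force: [-0.1, 0.5, -1.6]
opening: 0.101
finger_force: 40.0
```

Request:
{"name": "carry_out", "arguments": {
  "travel": [
    [0,0,0.0005],
    [0,0,0.001],
    [0,0,0.0013],
    [0,0,0.0013],
    [0,0,0.0013]
  ],
  "rotation": [
    [0,0,0],
    [0,0,0],
    [0,0,0],
    [0,0,0],
    [0,0,0]
  ]
}}

```text
t: 12.73
position: [0.4787, 0.0095, 0.1306]
tcp_rot: [0.0, 0.639, 0.769, 0.0]
force: [-0.1, -0.9, 1.5]
opening: 0.102
finger_force: 40.0
```

Contact: the force went from -2 to +1.5 N at the expected height. I'm releasing.

Request:
{"name": "carry_out", "arguments": {
  "travel": [
    [0,0,0],
    [0,0,0],
    [0,0,0],
    [0,0,0],
    [0,0,0],
    [0,0,0],
    [0,0,0],
    [0,0,0],
    [0,0,0],
    [0,0,0]
  ],
  "rotation": [
    [0,0,0],
    [0,0,0],
    [0,0,0],
    [0,0,0],
    [0,0,0],
    [0,0,0],
    [0,0,0],
    [0,0,0],
    [0,0,0],
    [0,0,0]
  ],
  "gripper": 0
}}

```text
t: 13.57
position: [0.4785, 0.0094, 0.1301]
tcp_rot: [0.0, 0.639, 0.769, -0.0]
force: [0.0, 0.1, -0.2]
opening: 0.501
finger_force: 0.0
```

Request:
{"name": "carry_out", "arguments": {
  "travel": [
    [0,0,-0.01],
    [0,0,-0.03],
    [0,0,-0.06],
    [0,0,-0.09],
    [0,0,-0.12],
    [0,0,-0.15],
    [0,0,-0.17],
    [-0.04,0,-0.17],
    [-0.08,0,-0.17],
    [-0.12,0,-0.17],
    [-0.15,0,-0.17],
    [-0.15,0,-0.17],
    [-0.15,0,-0.17]
  ],
  "rotation": [
    [0,0,0],
    [0,0,0],
    [0,0,0],
    [0,0,0],
    [0,0,0],
    [0,0,0],
    [0,0,0],
    [0,0,0],
    [0,0,0],
    [0,0,0],
    [0,0,0],
    [0,0,0],
    [0,0,0]
  ]
}}

```text
t: 14.65
position: [0.506, -0.1392, 0.3005]
tcp_rot: [-0.0, 0.64, 0.768, 0.0]
force: [0.0, -0.1, 0.5]
opening: 0.497
finger_force: 0.0
```

```bash
python3 - <<'E'
from h import *
c=cam("wrist");u,v,P=cloud(c);q=P[np.all((P>[.34,-.12,.063])&(P<[.465,.12,.073]),axis=1)]
A=np.c_[q[:,:2],np.ones(len(q))];k=np.linalg.lstsq(A,q[:,2],rcond=None)[0];print("rim",len(q),np.percentile(q[:,2],[5,50,90,98]),np.degrees(k[:2]))
q=P[np.all((P>[.4,-.05,.038])&(P<[.46,.05,.052]),axis=1)];A=np.c_[q[:,:2],np.ones(len(q))];k=np.linalg.lstsq(A,q[:,2],rcond=None)[0];print("floor",len(q),np.median(q[:,2]),np.degrees(k[:2]))
c=cam("scene");cv2.imwrite("pics/s5.png",cv2.resize(c["im"][200:300,190:310,::-1],None,fx=5,fy=5,interpolation=cv2.INTER_CUBIC));print(pose()[0])
E
```

```text
rim 633 [0.0643446  0.06801648 0.0692854  0.0699774 ] [0.73605167 0.03832614]
floor 3931 0.044332289999379604 [ 0.04515537 -0.03130551]
[ 0.50591936 -0.13728947  0.3004799 ]
```

View pics/s5.png

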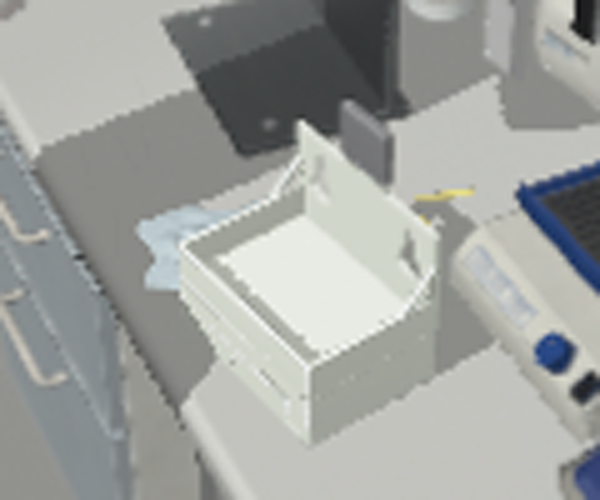

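The tray sits flush on the base: its floor is at 44 mm and level within 0.05°, and the outlines line up at corner (310,360–440).

```bash
python3 -c "
from bench import manip;print(manip.job_done())"
```

```text
the job is handed in; nothing more can be done
None
```

The large tray is off the studs and stacked level and flush on the base tray, the gripper is clear and nothing else was touched; I handed the job in at about 15 s.

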